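# Fit the emergency lamp's battery pack and hold its test key half-way

## Robot

A 7-joint arm with a two-finger parallel gripper is mounted at the origin on the work surface. World frame = base frame: x ahead of the robot, y to its left, z up, the work surface at z = 0. Lengths are in m, angles in rad, forces in N, time in s.
With the tool pointing down it reaches from about 0.425 to 0.925 m from the base axis. Payload 6.8 kg.
Tool frame: the origin (TCP) lies on the centre line of the jaws, within the pads' length; the fingertips stand 11 mm ahead of it and the grasp point (between the pads) lies 8 mm behind it; x points along the fingers, z is the direction in which the jaws open and shut, and the axes are right-handed (so a half turn about x gives the same grasp; the last joint's range is limited). The gripper opens to 88 mm and grips with 3 to 60 N. Pads are 20 mm wide; open, the fingers measure 115 mm over their backs; the gripper's body (75 mm by 178 mm) begins 61 mm behind the grasp point.
Start: joints at [1.21, 0.477, 0.022, 1.555, -0.011, 1.109, -0.083], TCP at [0.169, -0.654, 0.234] pointing down, gripper open.
Joint ranges: [-2.96, 2.96], [-0.34, 2.1], [-1.41, 1.46], [0.24, 2.44], [-1.37, 4.51], [0.17, 1.92], [-2.96, 2.96]. Speed limits (rad/s): [2.39, 2.39, 3.14, 3.14, 3.14, 3.14, 3.14].

## Interface

Orientations are given as a 3x3 rotation matrix whose columns are the frame's x, y, z axes.
In Python, from cell import manip gives the robot as it stands.
- The arm moves only by the tool move_arm, never from a script. Its arguments are lists of equal length, an entry for each row: "hand": the finger opening in cm, from 0 to 8.78; "translation": the shift along the tool's x, y, z in cm, a list of three; "twist": the turn about the tool's x in degrees. A call has 1 to 8 rows; each row shifts and turns the pose as measured when the row begins, along the tool's axes as they then stand; what a row does not reach is not made up. A row lasts 1/10 s, in which the tool goes at most 50 mm and 8.59 degrees, less where a joint would pass 70% of its speed; a pose out of reach is approached as far as the arm can. A call with a gripper value outside its range is refused whole. The fingers move at their own pace and stop on an object; "squeeze" is the grip in N (left out, the last holds). Time passes only in rows, so rows that do not move let the fingers close. It gives the time, the measured TCP pose, the force and the opening at its end, in the units of the state.
- manip.sense(): the state, without advancing time (a new reading comes with each control period).
- manip.read_camera(name): name is "scene" or "top"; returns a dict with "color" (384x512x3 uint8, red, green, blue), "fovy" (degrees; the focal length in pixels is half the picture's height over the tangent of half this angle, whatever the lens; pixels are square), "cx", "cy" (the principal point, pixels), "R" (3x3) and "t" (3): a world point X has camera coordinates R X + t. Camera axes: x right, y down, z forward; pixel columns grow to the right and rows downward; lengths in m; the calibration is good to about 2 mm. A picture is of the moment at which its call begins. There is no depth.
- manip.hand_in(): hands the job in, once; it reports no verdict.
The state is a dict: "time_s": time; "joint_positions": joint angles; "dq": joint speeds; "tau": joint torques, N m; "ee_pos": TCP position; "tcp_rot": TCP orientation; "ft_force": force on the tool from outside, world axes, zero at the start; "ft_torque": the same for the moment, N m; "gripper_width": opening from 0.0 (shut) to 1.0 (fully open).
Only numpy, scipy, OpenCV 4.12 (cv2) and the standard library are available. Lean on these libraries where they do the work, as an engineer would, in place of code of your own. Each camera call takes 0.05 s, during which the arm holds its last target. There are 200 camera calls.

## Task

Lift the flat blue battery pack out of the white desk organiser, slide it upright into the slot of the grey emergency lamp until it is fully home, and let go of it. Then press the lamp's orange spring-loaded test key half-way down with the fingers (about 10 mm of its 20 mm, its top level with the white marker post beside it) and finish while still holding it there. Leave the red case, the tumbler, the marble jar and the highlighters where they are.

Things in the scene. Friction and masses are not known exactly. Their poses are not given: they have to be found in the camera images.
- pack_center (a point): centre (half-way up) of the flat battery pack: blue plastic with a yellow band near the top and brass contacts at the foot, 14 mm thick (its x axis) x 64 mm wide (its y) x 100 mm tall (its z, up), about 130 to 250 g. It stands upright, loosely, in one of the two pockets of the white organiser (which one varies); the organiser is fixed, 110 x 200 mm, 95 mm high, its pockets 48 mm deep, so the upper 52 mm of the pack stand clear. Either way round fits the lamp.
- slot_mouth (a point): centre of the mouth of the lamp's slot, in the flat top of the fixed grey emergency lamp (120 mm along x, 220 mm along y, 60 mm high). The slot goes straight down 50 mm, is 17 mm wide along this point's x axis and 67 mm along its y (1.5 mm clearance each side) with a 3 mm chamfer at the mouth. z is up. With the pack fully home its centre coincides with this point and its upper 50 mm stand out.
- test_key_top (a point): centre of the top face of the lamp's orange test key, 50 mm (x) x 44 mm (y), which moves down with the key; released it stands 22 mm above the lamp's flat top. It lies on the same lamp, 100 mm from the slot's centre towards the slot's -y. The white marker post beside it (10 mm across, 41 mm from the key's centre, further towards -y) is 12 mm high, the height of the key's top when half-way down.
- test_key (a joint): travel of the test key: 0 released, grows as it is pressed straight down, 0.020 m at the stop. A spring pushes it back up with about 2 N at the start, 5 N half-way and 8 N at the stop.
- case_center (a point): centre of the red protractor case, 12 x 66 x 92 mm, upright in the organiser's other pocket, 96 mm from the pack along the pack's y; leave alone
- tumbler: stainless steel tumbler, 72 mm across, 100 mm high, origin at the centre of its foot; leave alone
- jar: glass marble jar with a dark stopper, 76 mm across, 108 mm high, origin at the centre of its foot; leave alone
- marker_a: yellow highlighter with green cap lying flat on the desk, about 118 mm long along its x, 18 mm wide, 16 mm high, origin on the desk below its middle; leave alone
- marker_b: the second highlighter, same as the first; leave alone

How it is judged:
On the way, in this order (a step that is already met when the one before it is completed fails the run):
1. the battery pack is fully home in the lamp's slot and let go (z of pack_center in the frame of slot_mouth below 0.003 m and horizontal distance between pack_center and slot_mouth below 0.006 m and angle between the z axis of pack_center and the z axis of slot_mouth, either way round below 0.08 rad and contact force between the fingers and pack below 0.3 N), for 0.2 s.
2. the test key is held about half-way down (value of joint test_key between 0.006 and 0.014 m), for 0.5 s.
At the end, for the whole second after the job is handed in: The pack is upright in the slot (within 5 degrees), its centre no more than 3 mm above the mouth and within 6 mm sideways, and not touched by the fingers; the test key is held still at 6 to 14 mm of its travel by the fingers, which press on it with more than 1.5 N (all of step 1 and all of step 2 and contact force between the fingers and test_key above 1.5 N and velocity of joint test_key between -0.005 and 0.005 m/s); the arm keeps its last pose, push and grip.
It fails at once if the red case is moved by more than 30 mm (distance of case_center from where it was at the start of the episode above 0.03 m).
It fails at once if the tumbler is moved by more than 30 mm (distance of tumbler from where it was at the start of the episode above 0.03 m).
It fails at once if the marble jar is moved by more than 30 mm (distance of jar from where it was at the start of the episode above 0.03 m).
It fails at once if a highlighter is moved by more than 30 mm (distance of marker_a from where it was at the start of the episode above 0.03 m).
It fails at once if a highlighter is moved by more than 30 mm (distance of marker_b from where it was at the start of the episode above 0.03 m).
It also fails if it takes over 56 s, if anything falls off the work surface, if the arm or the gripper's body presses on something with over 40 N, if the wrist force passes 120 N, or if a joint passes its speed limit or range.

## Working session

There is one attempt and no reset: what is moved stays moved. The work goes in short steps, Python scripts to look and compute and a tool call to move; the robot and the scene stay as the last step left them, time stands still between calls to the robot, and variables do not carry over. Pictures are saved under pics/ and viewed, about 8 in all and at most 12, crops included, and the job is handed in when it is done.

Besides the shell and the picture viewer there is one more tool, called after "Emit:" by a JSON object that holds its "method" and its "body", one argument or row to a line. move_arm: Moves the arm, as the interface text tells. Its arguments: {"type":"object","properties":{"hand":{"type":"array"},"translation":{"type":"array"},"twist":{"type":"array"},"squeeze":{"type":"number"}},"required":["hand","translation","twist"]}

```bash
mkdir -p pics
cat > h.py <<'E'
import numpy as np, cv2
from cell import manip
def snap(n,f=None):
    c=manip.read_camera(n)
    if f: cv2.imwrite('pics/'+f,c['color'][:,:,::-1])
    return c
def foc(c): return c['color'].shape[0]/2/np.tan(np.radians(c['fovy'])/2)
def ray(c,u,v,z):
    R=np.array(c['R']);t=np.array(c['t']);f=foc(c)
    d=R.T@np.array([(u-c['cx'])/f,(v-c['cy'])/f,1]);o=-R.T@t
    return o+d*(z-o[2])/d[2]
def proj(c,X):
    p=np.array(c['R'])@np.array(X)+np.array(c['t']);f=foc(c)
    return p[:2]/p[2]*f+[c['cx'],c['cy']]
E
python3 - <<'E'
from h import *
for n in('scene','top'):
    c=snap(n,n+'1.png'); print(n,c['fovy'],c['cx'],c['cy'],-np.array(c['R']).T@np.array(c['t']),np.round(c['R'],3).tolist(),[k for k in c])
s=manip.sense();print(s['ee_pos'],np.round(s['tcp_rot'],3),s['time_s'],s['ft_force'])
E
```

```text
scene 56.20986482782439 254.60998456496495 188.95942965287293 [ 1.14466649 -0.5476613   0.90194866] [[0.729, 0.684, -0.019], [0.495, -0.547, -0.676], [-0.472, 0.484, -0.737]] ['color', 'fovy', 'cx', 'cy', 'R', 't']
top 56.3432612517459 254.82280174078844 188.07900955640525 [0.40208955 0.01187872 1.07580406] [[0.046, -0.999, 0.006], [-0.972, -0.046, -0.23], [0.23, 0.005, -0.973]] ['color', 'fovy', 'cx', 'cy', 'R', 't']
[ 0.16866151 -0.65305114  0.2328032 ] [[-0.001  0.968  0.25 ]
 [ 0.002  0.25  -0.968]
 [-1.    -0.    -0.002]] 0.1 [ 0.49131447  0.09817268 -0.26447438]
```

View pics/scene1.png

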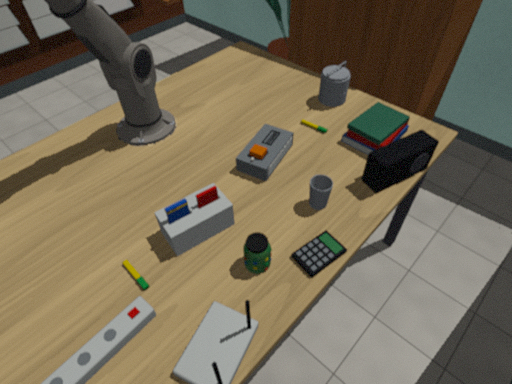

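View pics/top1.png

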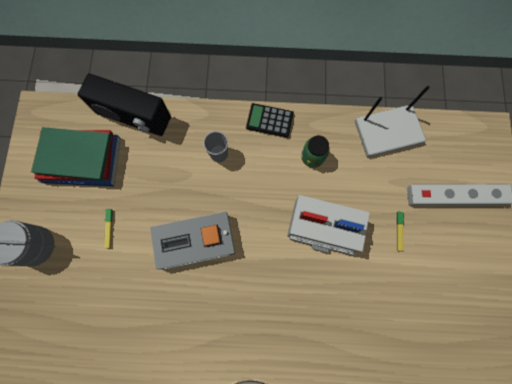

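The scene view shows the organiser at about (195,218) with blue pack left and red case right, and the lamp at (265,150). The top view has the pack at (350,226), the case at (314,217), the lamp at (192,241) and the orange key at (210,236). Next I'll view enlarged crops for corner measurements.

Run:
```python
import cv2,numpy as np
t=cv2.imread('pics/top1.png');s=cv2.imread('pics/scene1.png')
def cr(i,x,y,w=100,h=75): return cv2.resize(i[y:y+h,x:x+w],(w*4,h*4),interpolation=cv2.INTER_CUBIC)
o=np.vstack([np.hstack([cr(t,145,205),cr(t,280,187)]),np.hstack([cr(s,215,115),cr(s,147,178)])])
cv2.imwrite('pics/crops.png',o)
```

```text
(no output)
```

View pics/crops.png

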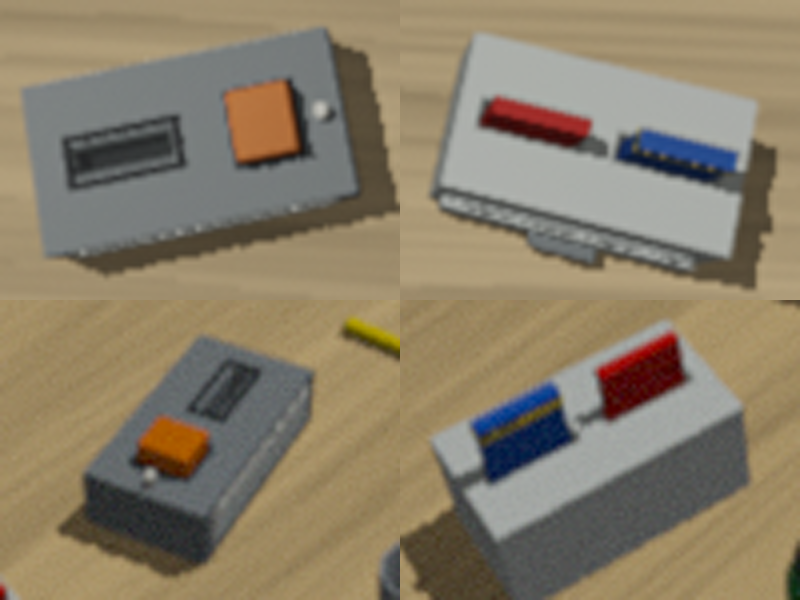

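```bash
cat > fit.py <<'E'
from h import *
from scipy.optimize import least_squares, minimize
def P(pts,ox,oy,bx,by): return [(ox+(u-bx+.5)/4-.5, oy+(v-by+.5)/4-.5) for u,v in pts]
C={n:snap(n) for n in('top','scene')}
obs={'top':dict(lamp=P([(22,90),(325,28),(358,192),(45,256)],145,205,0,0),slot=P([(63,137),(182,116),(186,163),(70,189)],145,205,0,0),post=P([(321,108)],145,205,0,0)),
'scene':dict(lamp=P([(203,337),(313,374),(209,522),(86,477)],215,115,0,300),slot=P([(229,360),(260,370),(222,421),(190,408)],215,115,0,300),post=P([(150,473)],215,115,0,300))}
mod=dict(lamp=[(a,b,.06) for a in(-.06,.06) for b in(-.11,.11)],slot=[(a,b,.06) for a in(-.0115,.0115) for b in(-.0365,.0365)],post=[(0,-.141,.071)])
def res(p,cams,full=False):
    x,y,th,s=p;R=np.array([[np.cos(th),-np.sin(th)],[np.sin(th),np.cos(th)]]);out=[]
    for n in cams:
        for k in mod:
            pr=[]
            for m in mod[k]:
                q=np.array(m[:2])+([0,s] if k=='lamp' else [0,0])
                pr.append(proj(C[n],[*(R@q+[x,y]),m[2]]))
            pr=np.array(pr)
            for o in obs[n][k]:
                d=pr-o;out.extend(d[np.argmin((d**2).sum(1))])
    return np.array(out)
g=ray(C['top'],*obs['top']['slot'][0],.06)
for cams in(['top'],['scene'],['top','scene']):
    r=least_squares(res,[g[0]-.01,g[1]-.03,-.2,-.055],args=(cams,),loss='soft_l1')
    r2=least_squares(res,[g[0]-.01,g[1]-.03,.2,-.055],args=(cams,),loss='soft_l1')
    b=min(r,r2,key=lambda r:r.cost);print('lamp',cams,np.round(b.x,4),'rms px',np.sqrt(np.mean(b.fun**2)).round(2))
# pack/case silhouettes
def mask(c,col):
    h=cv2.cvtColor(c['color'],cv2.COLOR_RGB2HSV);H,S,V=cv2.split(h)
    if col=='blue': m=(H>105)&(H<130)&(S>110)
    else: m=((H<8)|(H>172))&(S>150)
    return m
def box(c,p,dx,dy,z0,z1):
    x,y,th=p;R=np.array([[np.cos(th),-np.sin(th)],[np.sin(th),np.cos(th)]])
    q=np.array([proj(c,[*(R@[a,b]+[x,y]),z]) for a in(-dx/2,dx/2) for b in(-dy/2,dy/2) for z in(z0,z1)])
    return q
win={'top':(280,187,100,75),'scene':(147,178,100,75)}
def sil(c,q,w,S=4):
    im=np.zeros((w[3]*S,w[2]*S),np.uint8)
    h=cv2.convexHull(((q-[w[0],w[1]]+.5)*S).astype(np.float32))
    cv2.fillConvexPoly(im,np.round(h*16-8).astype(np.int32),255,shift=4)
    return cv2.resize(im,(w[2],w[3]),interpolation=cv2.INTER_AREA)/255.
for name,col,dims,z1,sl in(('pack','blue',(.014,.064),.147,(350,226)),('case','red',(.012,.066),.139,(314,217))):
    M={}
    for n in C:
        w=win[n];m=mask(C[n],col)[w[1]:w[1]+w[3],w[0]:w[0]+w[2]].astype(np.uint8)
        m=cv2.morphologyEx(m,cv2.MORPH_CLOSE,np.ones((5,5)));k,l,st,_=cv2.connectedComponentsWithStats(m)
        M[n]=(l==1+np.argmax(st[1:,4])).astype(float);print(name,n,M[n].sum())
    g=ray(C['top'],*sl,z1-.02)
    for cams in(['top'],['scene'],['top','scene']):
        f=lambda p:sum(((sil(C[n],box(C[n],p,*dims,.095,z1),win[n])-M[n])**2).sum()/M[n].sum() for n in cams)
        b=min((minimize(f,[g[0],g[1],t],method='Nelder-Mead',options=dict(initial_simplex=[[g[0],g[1],t],[g[0]+.01,g[1],t],[g[0],g[1]+.01,t],[g[0],g[1],t+.1]],xatol=1e-5)) for t in(-.35,-.2,0,.2)),key=lambda r:r.fun)
        print(name,cams,np.round(b.x,4),round(b.fun,3))
E
python3 fit.py
```

```text
lamp ['top'] [ 0.4745  0.2309  0.2511 -0.0447] rms px 1.37
lamp ['scene'] [ 0.4758  0.2334  0.2619 -0.0499] rms px 0.84
lamp ['top', 'scene'] [ 0.4749  0.2319  0.2536 -0.0461] rms px 1.17
pack top 212.0
pack scene 331.0
pack ['top'] [ 0.5373 -0.2385 -0.1808] 0.104
pack ['scene'] [ 0.5385 -0.2418 -0.1671] 0.131
pack ['top', 'scene'] [ 0.5378 -0.2391 -0.1863] 0.266
case top 162.0
case scene 252.0
case ['top'] [ 0.5558 -0.1446 -0.1711] 0.154
case ['scene'] [ 0.5588 -0.1481 -0.1213] 0.158
case ['top', 'scene'] [ 0.5562 -0.1459 -0.1632] 0.369
```

Emit:
{"method": "move_arm", "body": {
  "hand": [8.7,8.7,8.7,8.7,8.7,8.7,8.7,8.7],
  "translation": [
    [0,0,0],
    [0,0,0],
    [0,0,0],
    [0,0,0],
    [0,0,0],
    [0,0,0],
    [0,0,0],
    [0,0,0]
  ],
  "twist": [-8.1,-8.1,-8.1,-8.1,-8.1,-8.1,-8.1,-8.1]
}}

```text
time_s: 1.0
ee_pos: [0.1684, -0.6518, 0.2307]
tcp_rot: [[-0.002, 0.142, 0.99], [0.005, 0.99, -0.142], [-1.0, 0.005, -0.003]]
ft_force: [-0.4, -0.3, -0.3]
gripper_width: 0.991
```

```bash
cat > to.py <<'E'
# usage: to.py x y z yaw(of tool z, rad, mod pi) -> remaining shift in tool axes (cm), twist (deg)
import sys
from h import *
def go(x,y,z,yaw):
    s=manip.sense();R=np.array(s['tcp_rot']);d=R.T@(np.array([x,y,z])-s['ee_pos'])*100
    a=np.arctan2(R[1,2],R[0,2]);e=(yaw-a+np.pi/2)%np.pi-np.pi/2
    print('t',s['time_s'],'pos',np.round(s['ee_pos'],4),'shift cm',np.round(d,2),'twist',round(-np.degrees(e),2),'tilt',np.round(R[2],3),'F',np.round(s['ft_force'],2),'M',np.round(s['ft_torque'],2),'w',round(s['gripper_width']*88,1),'q',np.round(s['joint_positions'],2))
go(*map(float,sys.argv[1:]))
E
python3 to.py .538 -.240 .2 -.185
```

```text
t 1.0 pos [ 0.1684 -0.6518  0.2307] shift cm [ 3.19 46.01 30.72] twist 2.41 tilt [-1.     0.005 -0.003] F [-0.45 -0.31 -0.25] M [-0.02 -0.08  0.01] w 87.2 q [ 1.38  0.49 -0.23  1.54  0.12  1.12  0.99]
```

Emit:
{"method": "move_arm", "body": {
  "hand": [8.7,8.7,8.7,8.7,8.7,8.7,8.7,8.7],
  "translation": [
    [0,3.8,2.5],
    [0,3.8,2.5],
    [0,3.8,2.5],
    [0,3.8,2.5],
    [0,3.8,2.5],
    [0,3.8,2.5],
    [0,3.8,2.5],
    [0,3.8,2.5]
  ],
  "twist": [2.4,0,0,0,0,0,0,0]
}}

```text
time_s: 1.8
ee_pos: [0.419, -0.3858, 0.2284]
tcp_rot: [[-0.007, 0.196, 0.981], [0.003, 0.981, -0.196], [-1.0, 0.002, -0.007]]
ft_force: [0.7, -0.1, -0.4]
gripper_width: 0.993
```

```bash
python3 to.py .538 -.240 .2 -.185
```

```text
t 1.8 pos [ 0.419  -0.3858  0.2284] shift cm [ 2.82 16.63  8.83] twist -0.71 tilt [-1.     0.002 -0.007] F [ 0.75 -0.12 -0.35] M [-0.12 -0.12 -0.02] w 87.4 q [ 0.92  0.34 -0.36  1.79  0.13  1.04  0.32]
```

Emit:
{"method": "move_arm", "body": {
  "hand": [8.7,8.7,8.7,8.7,8.7,8.7],
  "translation": [
    [0,4,2.1],
    [0,4,2.1],
    [0,4,2.1],
    [0,4,2.1],
    [0,0.7,0.4],
    [0,0,0]
  ],
  "twist": [-0.7,0,0,0,0,0]
}}

```text
time_s: 2.4
ee_pos: [0.5446, -0.2242, 0.2283]
tcp_rot: [[-0.004, 0.173, 0.985], [0.006, 0.985, -0.173], [-1.0, 0.005, -0.005]]
ft_force: [-0.8, -0.8, 0.2]
gripper_width: 0.993
```

```bash
python3 to.py .538 -.240 .121 -.185
```

```text
t 2.4 pos [ 0.5446 -0.2242  0.2283] shift cm [10.72 -1.72 -0.32] twist 0.63 tilt [-1.     0.005 -0.005] F [-0.75 -0.78  0.19] M [-0.1  -0.04  0.  ] w 87.3 q [ 0.62  0.38 -0.43  1.74  0.17  1.06 -0.04]
```

Correct first at height, then descend halfway.

Emit:
{"method": "move_arm", "body": {
  "hand": [8.7,8.7,8.7,8.7],
  "translation": [
    [0,-1.7,-0.3],
    [0,0,0],
    [3,0,0],
    [0,0,0]
  ],
  "twist": [0.6,0,0,0]
}}

```text
time_s: 2.8
ee_pos: [0.5345, -0.2485, 0.1976]
tcp_rot: [[-0.006, 0.193, 0.981], [0.003, 0.981, -0.193], [-1.0, 0.002, -0.006]]
ft_force: [-1.1, 0.3, -0.1]
gripper_width: 0.989
```

```bash
python3 to.py .538 -.240 .121 -.185
```

```text
t 2.8 pos [ 0.5345 -0.2485  0.1976] shift cm [7.66 0.89 0.23] twist -0.55 tilt [-1.     0.002 -0.006] F [-1.09  0.32 -0.1 ] M [-0.11 -0.02 -0.03] w 87.0 q [ 0.65  0.41 -0.41  1.78  0.19  1.   -0.03]
```

Emit:
{"method": "move_arm", "body": {
  "hand": [8.7,8.7,8.7,8.7,8.7,8.7],
  "translation": [
    [0,0.8,0.2],
    [0,0,0],
    [2,0,0],
    [2,0,0],
    [1,0,0],
    [0,0,0]
  ],
  "twist": [-0.5,0,0,0,0,0]
}}

```text
time_s: 3.4
ee_pos: [0.5401, -0.2441, 0.1527]
tcp_rot: [[0.002, 0.189, 0.982], [-0.001, 0.982, -0.189], [-1.0, -0.001, 0.002]]
ft_force: [0.5, 0.7, 0.2]
gripper_width: 0.989
```

```bash
python3 to.py .538 -.240 .121 -.185
```

```text
t 3.4 pos [ 0.5401 -0.2441  0.1527] shift cm [ 3.17  0.37 -0.29] twist -0.28 tilt [-1.    -0.001  0.002] F [0.48 0.65 0.16] M [-0.02 -0.06  0.03] w 87.0 q [ 0.63  0.46 -0.4   1.81  0.22  0.91 -0.06]
```

Emit:
{"method": "move_arm", "body": {
  "hand": [8.7,8.7,8.7,8.7,8.7,8.7],
  "translation": [
    [0,0.3,-0.3],
    [0,0,0],
    [1.5,0,0],
    [1.2,0,0],
    [0.3,0,0],
    [0,0,0]
  ],
  "twist": [-0.3,0,0,0,0,0]
}}

```text
time_s: 4.0
ee_pos: [0.5393, -0.2407, 0.1232]
tcp_rot: [[0.006, 0.183, 0.983], [-0.003, 0.983, -0.183], [-1.0, -0.001, 0.006]]
ft_force: [-0.3, -0.1, 1.0]
gripper_width: 0.991
```

```bash
python3 to.py .538 -.240 .121 -.185; python3 -c "
from h import *
a=snap('top');b=snap('scene');
f=lambda c,x,y:cv2.resize(c['color'][y:y+120,x:x+130,::-1],(390,360),interpolation=cv2.INTER_CUBIC)
cv2.imwrite('pics/g1.png',np.hstack([f(a,270,150),f(b,130,150)]))"
```

```text
t 4.0 pos [ 0.5393 -0.2407  0.1232] shift cm [ 0.22  0.05 -0.14] twist 0.05 tilt [-1.    -0.001  0.006] F [-0.33 -0.08  0.97] M [-0.03 -0.1  -0.02] w 87.2 q [ 0.62  0.49 -0.39  1.84  0.25  0.85 -0.08]
```

View pics/g1.png

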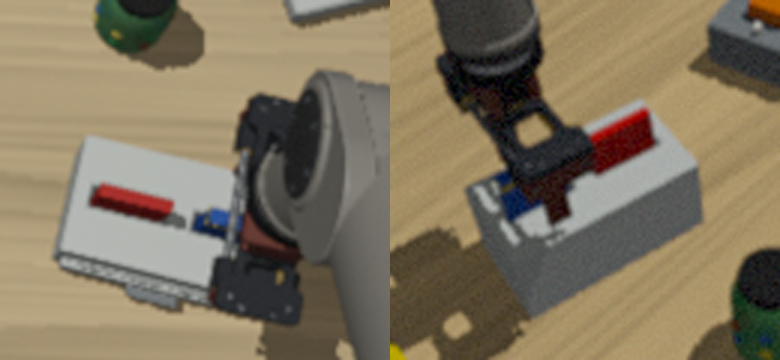

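The fingers straddle the pack: left panel at about (215,220), right panel at about (535,190). Closing.

Emit:
{"method": "move_arm", "body": {
  "hand": [0.5,0.5,0.5,0.5,0.5,0.5,0.5,0.5],
  "translation": [
    [0.1,0,-0.1],
    [0,0,0],
    [0,0,0],
    [0,0,0],
    [0,0,0],
    [0,0,0],
    [0,0,0],
    [0,0,0]
  ],
  "twist": [0,0,0,0,0,0,0,0],
  "squeeze": 25
}}

```text
time_s: 4.9
ee_pos: [0.5394, -0.241, 0.124]
tcp_rot: [[0.008, 0.183, 0.983], [-0.004, 0.983, -0.183], [-1.0, -0.002, 0.009]]
ft_force: [-0.1, -0.1, 0.2]
gripper_width: 0.301
```

```bash
python3 to.py .538 -.240 .121 -.185
```

```text
t 4.9 pos [ 0.5394 -0.241   0.124 ] shift cm [ 0.3   0.07 -0.16] twist 0.04 tilt [-1.    -0.002  0.009] F [-0.07 -0.07  0.23] M [-0.11  0.02  0.03] w 26.5 q [ 0.62  0.49 -0.39  1.84  0.25  0.84 -0.08]
```

Emit:
{"method": "move_arm", "body": {
  "hand": [0.5,0.5,0.5,0.5,0.5,0.5],
  "translation": [
    [0,0,0],
    [0,0,0],
    [0,0,0],
    [0,0,0],
    [0,0,0],
    [0,0,0]
  ],
  "twist": [0,0,0,0,0,0]
}}

```text
time_s: 5.5
ee_pos: [0.5393, -0.241, 0.124]
tcp_rot: [[0.008, 0.183, 0.983], [-0.004, 0.983, -0.183], [-1.0, -0.002, 0.009]]
ft_force: [0.4, 0.8, -0.2]
gripper_width: 0.157
```

```bash
python3 to.py .538 -.240 .121 -.185
```

```text
t 5.5 pos [ 0.5393 -0.241   0.124 ] shift cm [ 0.3   0.07 -0.14] twist 0.04 tilt [-1.    -0.002  0.009] F [ 0.39  0.77 -0.21] M [-0.05 -0.03  0.01] w 13.8 q [ 0.62  0.49 -0.39  1.84  0.25  0.85 -0.08]
```

Emit:
{"method": "move_arm", "body": {
  "hand": [0.5,0.5,0.5,0.5,0.5,0.5,0.5,0.5],
  "translation": [
    [-0.5,0,0],
    [-1,0,0],
    [-1.5,0,0],
    [-1.5,0,0],
    [-2,0,0],
    [-2,0,0],
    [-2,0,0],
    [-1,0,0]
  ],
  "twist": [0,0,0,0,0,0,0,0]
}}

```text
time_s: 6.3
ee_pos: [0.5369, -0.2397, 0.2475]
tcp_rot: [[0.006, 0.183, 0.983], [-0.003, 0.983, -0.183], [-1.0, -0.001, 0.006]]
ft_force: [0.1, -0.3, -2.1]
gripper_width: 0.159
```

```bash
python3 to.py .475 .232 .235 .255
```

```text
t 6.3 pos [ 0.5369 -0.2397  0.2475] shift cm [  1.1   45.25 -14.71] twist -25.13 tilt [-1.    -0.001  0.006] F [ 0.14 -0.28 -2.08] M [ 0.02 -0.1   0.01] w 14.0 q [ 0.65  0.35 -0.43  1.74  0.16  1.08 -0.01]
```

Emit:
{"method": "move_arm", "body": {
  "hand": [0.5,0.5,0.5,0.5,0.5,0.5,0.5,0.5],
  "translation": [
    [0,1.5,-0.5],
    [0,2.5,-0.8],
    [0,3.4,-1.1],
    [0,3.4,-1.1],
    [0,3.4,-1.1],
    [0,3.4,-1.1],
    [0,3.4,-1.1],
    [0,3.4,-1.1]
  ],
  "twist": [0,0,0,0,0,0,0,0]
}}

```text
time_s: 7.1
ee_pos: [0.4978, 0.0254, 0.2442]
tcp_rot: [[0.003, 0.189, 0.982], [-0.004, 0.982, -0.189], [-1.0, -0.004, 0.003]]
ft_force: [-0.3, -0.1, -1.2]
gripper_width: 0.158
```

Emit:
{"method": "move_arm", "body": {
  "hand": [0.5,0.5,0.5,0.5,0.5,0.5,0.5,0.5],
  "translation": [
    [0,3.4,-1.1],
    [0,3.4,-1.1],
    [0,3.4,-1.1],
    [0,3,-1],
    [0,2,-0.7],
    [0,1,-0.3],
    [0,0,0],
    [0,0,0]
  ],
  "twist": [0,0,0,0,0,0,0,0]
}}

```text
time_s: 7.9
ee_pos: [0.4619, 0.2111, 0.2391]
tcp_rot: [[-0.006, 0.172, 0.985], [-0.005, 0.985, -0.172], [-1.0, -0.006, -0.005]]
ft_force: [0.3, -0.1, -0.7]
gripper_width: 0.156
```

```bash
python3 to.py .475 .232 .235 .255
```

```text
t 7.9 pos [0.4619 0.2111 0.2391] shift cm [0.39 2.28 0.93] twist -24.52 tilt [-1.    -0.006 -0.005] F [ 0.26 -0.05 -0.73] M [-0.06 -0.08 -0.  ] w 13.7 q [ 0.03  0.27 -0.68  1.9   0.2   1.05 -0.91]
```

Emit:
{"method": "move_arm", "body": {
  "hand": [0.5,0.5,0.5,0.5,0.5,0.5,0.5],
  "translation": [
    [0,0.8,0.4],
    [0,0.8,0.5],
    [0,0.4,0.2],
    [0,0,0],
    [0,0,0],
    [0,0,0],
    [0,0,0]
  ],
  "twist": [0,0,0,-8,-8,-7.5,0]
}}

```text
time_s: 8.6
ee_pos: [0.4811, 0.2259, 0.2381]
tcp_rot: [[-0.006, -0.24, 0.971], [-0.006, 0.971, 0.24], [-1.0, -0.005, -0.008]]
ft_force: [0.3, 0.5, -2.0]
gripper_width: 0.157
```

```bash
python3 to.py .475 .232 .160 .255
```

```text
t 8.6 pos [0.4811 0.2259 0.2381] shift cm [ 7.81  0.78 -0.39] twist -0.75 tilt [-1.    -0.005 -0.008] F [ 0.29  0.47 -1.99] M [-0.01 -0.16  0.01] w 13.9 q [ 0.06  0.33 -0.75  1.85  0.26  1.07 -0.55]
```

Emit:
{"method": "move_arm", "body": {
  "hand": [0.5,0.5,0.5,0.5,0.5,0.5,0.5],
  "translation": [
    [0,0.7,-0.4],
    [1.5,0,0],
    [2,0,0],
    [2,0,0],
    [1.5,0,0],
    [0.5,0,0],
    [0,0,0]
  ],
  "twist": [-0.7,0,0,0,0,0,0]
}}

```text
time_s: 9.3
ee_pos: [0.4741, 0.2316, 0.1567]
tcp_rot: [[-0.007, -0.237, 0.971], [-0.007, 0.971, 0.237], [-1.0, -0.005, -0.009]]
ft_force: [0.1, 0.5, -2.3]
gripper_width: 0.156
```

```bash
python3 to.py .475 .232 .160 .255; python3 -c "
from h import *
a=snap('top','t2.png');b=snap('scene','s2.png');
f=lambda c,x,y:cv2.resize(c['color'][y:y+100,x:x+80,::-1],(400,500),interpolation=cv2.INTER_CUBIC)
cv2.imwrite('pics/g2.png',np.hstack([f(a,145,185),f(b,225,85)]))"
```

```text
t 9.3 pos [0.4741 0.2316 0.1567] shift cm [-0.34  0.02  0.09] twist -0.9 tilt [-1.    -0.005 -0.009] F [ 0.12  0.49 -2.26] M [-0.06 -0.13 -0.  ] w 13.8 q [ 0.    0.42 -0.72  1.94  0.35  0.92 -0.65]
```

View pics/g2.png

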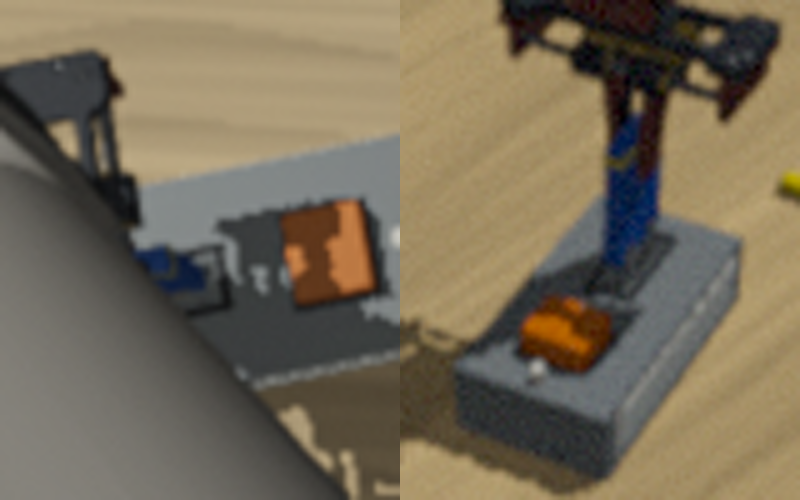

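```bash
cat > fit2.py <<'E'
import io,contextlib
with contextlib.redirect_stdout(io.StringIO()):
    from fit import *
img=cv2.imread('pics/s2.png')[:,:,::-1]; c=dict(C['scene']);c['color']=img
s=manip.sense();p=np.array(s['ee_pos']);R=np.array(s['tcp_rot']);yaw=np.arctan2(R[1,2],R[0,2])
w=(300,60,100,120);w=(310,70,80,110);w=(225,85,80,100)
m=mask(c,'blue')[w[1]:w[1]+w[3],w[0]:w[0]+w[2]].astype(float)
z0=p[2]-.077
q=box(c,[p[0],p[1],yaw],.014,.064,.142,.143);cut=int(q[:,1].max()-w[1])+1
print('cut',cut,'n',m[cut:].sum())
for zz in(z0-.002,z0,z0+.002):
    f=lambda a:((sil(c,box(c,[a[0],a[1],yaw],.014,.064,zz,.16),w)-m)[cut:]**2).sum()/m[cut:].sum()
    b=minimize(f,p[:2],method='Nelder-Mead',options=dict(initial_simplex=[p[:2],p[:2]+[.006,0],p[:2]+[0,.006]],xatol=1e-5))
    d=b.x-p[:2];print(zz,'pack',b.x.round(4),'rel TCP along x,y',round(d@R[:2,2],4),round(d@R[:2,1],4),b.fun.round(3))
print('yaw',yaw, 'pred slot px', [proj(c,ray(c,*o,.06)).round(1) for o in obs['scene']['slot']])
E
python3 fit2.py
```

```text
Traceback (most recent call last):
  File "fit2.py", line 3, in <module>
    from fit import *
  File "fit.py", line 46, in <module>
    M[n]=(l==1+np.argmax(st[1:,4])).astype(float);print(name,n,M[n].sum())
               ~~~~~~~~~^^^^^^^^^^
ValueError: attempt to get argmax of an empty sequence
```

```bash
sed -i "s/^C={n:snap.*/C={n:dict(snap(n),color=cv2.imread('pics\/%s1.png'%n)[:,:,::-1].copy()) for n in('top','scene')}/" fit.py; sed -i "s/\[:,:,::-1\]; c=/[:,:,::-1].copy(); c=/" fit2.py; python3 fit2.py
```

```text
cut 40 n 96.0
0.07959715584787287 pack [0.4707 0.2366] rel TCP along x,y -0.0035 0.0055 0.174
0.08159715584787287 pack [0.4717 0.2342] rel TCP along x,y -0.0031 0.0029 0.179
0.08359715584787288 pack [0.4737 0.2333] rel TCP along x,y -0.0014 0.0015 0.178
yaw 0.23964319007755855 pred slot px [array([271.9, 129.6]), array([279.6, 132.1]), array([270.1, 144.9]), array([262.1, 141.6])]
```

Emit:
{"method": "move_arm", "body": {
  "hand": [0.5,0.5,0.5,0.5],
  "translation": [
    [0,0,0],
    [0,-0.1,0.1],
    [0.8,0,0],
    [0,0,0]
  ],
  "twist": [-0.9,0,0,0]
}}

```text
time_s: 10.0
ee_pos: [0.4776, 0.2314, 0.1513]
tcp_rot: [[-0.001, -0.253, 0.967], [-0.005, 0.967, 0.253], [-1.0, -0.004, -0.002]]
ft_force: [-0.3, -0.4, -2.6]
gripper_width: 0.163
```

```bash
python3 to.py .4754 .2305 .137 .255
```

```text
t 10.0 pos [0.4776 0.2314 0.1513] shift cm [ 1.43 -0.02 -0.23] twist 0.05 tilt [-1.    -0.004 -0.002] F [-0.28 -0.42 -2.58] M [-0.02 -0.09 -0.06] w 14.3 q [ 0.    0.43 -0.71  1.94  0.36  0.9  -0.64]
```

Emit:
{"method": "move_arm", "body": {
  "hand": [0.5,0.5,0.5,0.5,0.5],
  "translation": [
    [0,0,-0.2],
    [0.5,0,0],
    [0.5,0,0],
    [0,0,0],
    [0,0,0]
  ],
  "twist": [0,0,0,0,0]
}}

```text
time_s: 10.5
ee_pos: [0.4751, 0.2307, 0.1398]
tcp_rot: [[-0.002, -0.253, 0.967], [-0.005, 0.967, 0.253], [-1.0, -0.004, -0.004]]
ft_force: [-0.4, 0.4, -3.0]
gripper_width: 0.158
```

```bash
python3 to.py .4754 .2305 .137 .255
```

```text
t 10.5 pos [0.4751 0.2307 0.1398] shift cm [ 0.28 -0.02  0.03] twist 0.05 tilt [-1.    -0.004 -0.004] F [-0.36  0.43 -2.96] M [-0.04 -0.11 -0.01] w 13.9 q [-0.    0.45 -0.71  1.95  0.37  0.88 -0.65]
```

Emit:
{"method": "move_arm", "body": {
  "hand": [0.5,0.5,0.5,0.5],
  "translation": [
    [0.4,0,0],
    [0.3,0,0],
    [0.3,0,0],
    [0,0,0]
  ],
  "twist": [0,0,0,0]
}}

```text
time_s: 10.9
ee_pos: [0.4752, 0.2307, 0.129]
tcp_rot: [[-0.002, -0.253, 0.967], [-0.005, 0.967, 0.253], [-1.0, -0.004, -0.003]]
ft_force: [0.1, -0.2, -1.7]
gripper_width: 0.16
```

```bash
python3 to.py .4754 .2305 .087 .255
```

```text
t 10.9 pos [0.4752 0.2307 0.129 ] shift cm [ 4.2  -0.01  0.03] twist 0.05 tilt [-1.    -0.004 -0.003] F [ 0.1  -0.17 -1.71] M [ 0.01 -0.06 -0.  ] w 14.1 q [-0.01  0.46 -0.7   1.96  0.39  0.86 -0.66]
```

Emit:
{"method": "move_arm", "body": {
  "hand": [0.5,0.5,0.5,0.5,0.5],
  "translation": [
    [0.5,0,0],
    [0.5,0,0],
    [0.5,0,0],
    [0.3,0,0],
    [0,0,0]
  ],
  "twist": [0,0,0,0,0]
}}

```text
time_s: 11.4
ee_pos: [0.475, 0.2305, 0.1091]
tcp_rot: [[-0.003, -0.253, 0.967], [-0.005, 0.967, 0.253], [-1.0, -0.004, -0.004]]
ft_force: [-0.2, -1.1, -3.1]
gripper_width: 0.157
```

```bash
python3 to.py .4754 .2305 .087 .255
```

```text
t 11.4 pos [0.475  0.2305 0.1091] shift cm [ 2.21 -0.    0.04] twist 0.04 tilt [-1.    -0.004 -0.004] F [-0.24 -1.1  -3.08] M [-0.07 -0.07 -0.01] w 13.8 q [-0.03  0.49 -0.68  1.98  0.42  0.82 -0.69]
```

Emit:
{"method": "move_arm", "body": {
  "hand": [0.5,0.5,0.5,0.5,0.5,0.5],
  "translation": [
    [0.5,0,0],
    [0.5,0,0],
    [0.5,0,0],
    [0.3,0,0],
    [0.1,0,0],
    [0,0,0]
  ],
  "twist": [0,0,0,0,0,0]
}}

```text
time_s: 12.0
ee_pos: [0.4751, 0.2305, 0.0883]
tcp_rot: [[-0.003, -0.253, 0.967], [-0.005, 0.967, 0.253], [-1.0, -0.004, -0.004]]
ft_force: [-0.4, -0.1, -2.7]
gripper_width: 0.159
```

```bash
python3 to.py .4754 .2305 .087 .255
```

```text
t 12.0 pos [0.4751 0.2305 0.0883] shift cm [ 0.13 -0.01  0.03] twist 0.05 tilt [-1.    -0.004 -0.004] F [-0.43 -0.08 -2.66] M [ 0.01 -0.08 -0.01] w 14.0 q [-0.05  0.52 -0.66  1.99  0.45  0.79 -0.71]
```

Emit:
{"method": "move_arm", "body": {
  "hand": [0.5,0.5,0.5,0.5],
  "translation": [
    [0.2,0,0],
    [0.2,0,0],
    [0.3,0,0],
    [0.3,0,0]
  ],
  "twist": [0,0,0,0]
}}

```text
time_s: 12.4
ee_pos: [0.4757, 0.2309, 0.0866]
tcp_rot: [[0.001, -0.252, 0.968], [-0.011, 0.968, 0.252], [-1.0, -0.011, -0.002]]
ft_force: [-9.8, -7.1, 32.6]
gripper_width: 0.161
```

```bash
python3 to.py .4754 .2305 .087 .255
```

```text
t 12.4 pos [0.4757 0.2309 0.0866] shift cm [-0.04 -0.04 -0.04] twist -0.04 tilt [-1.    -0.011 -0.002] F [-9.76 -7.12 32.63] M [-1.64  2.72 -0.04] w 14.2 q [-0.06  0.52 -0.66  1.99  0.46  0.79 -0.73]
```

Bottomed out within 0.5 mm of the predicted height. Releasing and retreating upward.

Emit:
{"method": "move_arm", "body": {
  "hand": [0.5,4.5,4.5,4.5,4.5,4.5,4.5],
  "translation": [
    [0,0,0],
    [0,0,0],
    [0,0,0],
    [0,0,0],
    [0,0,0],
    [0,0,0],
    [0,0,0]
  ],
  "twist": [0,0,0,0,0,0,0]
}}

```text
time_s: 13.1
ee_pos: [0.4769, 0.2319, 0.0882]
tcp_rot: [[0.004, -0.251, 0.968], [-0.01, 0.968, 0.251], [-1.0, -0.01, 0.002]]
ft_force: [0.1, 0.9, -0.1]
gripper_width: 0.51
```

Emit:
{"method": "move_arm", "body": {
  "hand": [4.5,4.5,4.5,4.5,4.5,4.5,4.5,4.5],
  "translation": [
    [0,0,0],
    [0,0,0],
    [-0.5,0,0],
    [-1,0,0],
    [-2,0,0],
    [-2.5,0,0],
    [-2.5,0,0],
    [0,0,0]
  ],
  "twist": [0,0,0,0,0,0,0,0]
}}

```text
time_s: 13.9
ee_pos: [0.4762, 0.2333, 0.1788]
tcp_rot: [[0.003, -0.253, 0.968], [-0.009, 0.968, 0.253], [-1.0, -0.01, 0.001]]
ft_force: [0.1, 0.3, 0.1]
gripper_width: 0.511
```

```bash
python3 to.py .4754 .2305 .087 .255
```

```text
t 13.9 pos [0.4762 0.2333 0.1788] shift cm [ 9.18 -0.16 -0.15] twist 0.02 tilt [-1.    -0.01   0.001] F [0.08 0.26 0.14] M [ 0.03 -0.18 -0.01] w 45.0 q [ 0.01  0.4  -0.73  1.92  0.33  0.95 -0.62]
```

Emit:
{"method": "move_arm", "body": {
  "hand": [0,0,0,0,0,0],
  "translation": [
    [0,-2,0],
    [0,-3,0],
    [0,-3,0],
    [0,-2,0],
    [0,-0.2,0],
    [0,0,0]
  ],
  "twist": [0,0,0,0,0,0],
  "squeeze": 10
}}

```text
time_s: 14.5
ee_pos: [0.502, 0.1329, 0.1812]
tcp_rot: [[0.006, -0.255, 0.967], [-0.008, 0.967, 0.255], [-1.0, -0.009, 0.003]]
ft_force: [-0.2, 0.6, 0.0]
gripper_width: 0.02
```

```bash
python3 to.py .5002 .1352 .115 .255; python3 -c "
from h import *
a=snap('top','t3.png');b=snap('scene','s3.png');
f=lambda c,x,y:cv2.resize(c['color'][y:y+100,x:x+80,::-1],(400,500),interpolation=cv2.INTER_CUBIC)
cv2.imwrite('pics/g3.png',np.hstack([f(a,145,185),f(b,225,85)]))"
```

```text
t 14.5 pos [0.502  0.1329 0.1812] shift cm [ 6.62  0.32 -0.14] twist 0.18 tilt [-1.    -0.009  0.003] F [-0.24  0.58  0.04] M [-0.02 -0.08 -0.04] w 1.8 q [ 0.2   0.37 -0.71  1.94  0.31  0.94 -0.4 ]
```

View pics/g3.png

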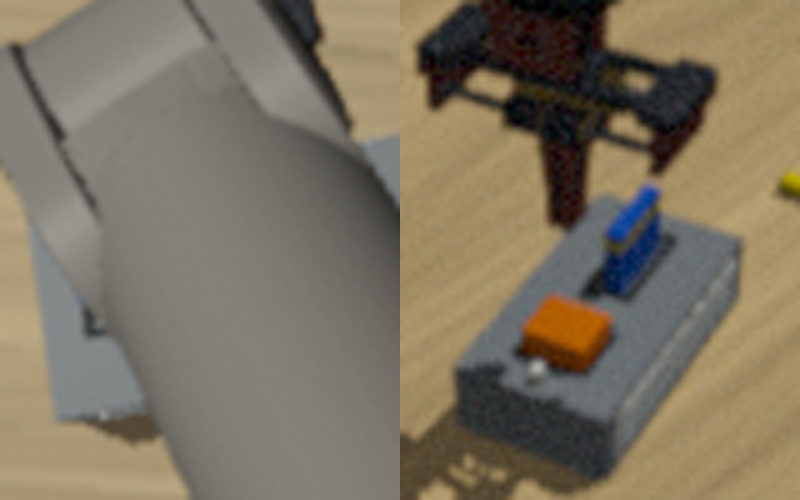

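The pack now stands upright in the slot, at about (640,240) in the right panel, and the fingers are clear above the key. I'll check its height by silhouette while the arm lowers.

Emit:
{"method": "move_arm", "body": {
  "hand": [0,0,0,0,0],
  "translation": [
    [0,0.3,-0.1],
    [2,0,0],
    [2.5,0,0],
    [1.5,0,0],
    [0,0,0]
  ],
  "twist": [0.2,0,0,0,0]
}}

```text
time_s: 15.1
ee_pos: [0.4992, 0.1435, 0.1205]
tcp_rot: [[0.008, -0.261, 0.965], [-0.004, 0.965, 0.261], [-1.0, -0.006, 0.007]]
ft_force: [-1.0, 0.6, 0.1]
gripper_width: 0.008
```

```bash
python3 to.py .5002 .1352 .094 .255
cat > fit3.py <<'E'
import io,contextlib
with contextlib.redirect_stdout(io.StringIO()):
    from fit import *
c=dict(C['scene']);c['color']=cv2.imread('pics/s3.png')[:,:,::-1].copy();w=(225,85,80,100)
m=mask(c,'blue')[w[1]:w[1]+w[3],w[0]:w[0]+w[2]].astype(np.uint8)
m=cv2.morphologyEx(m,cv2.MORPH_CLOSE,np.ones((5,5))).astype(float)
for z1 in(.104,.106,.108,.110,.112,.114,.116,.120):
    f=lambda a:((sil(c,box(c,[a[0],a[1],.257],.014,.064,.06,z1),w)-m)**2).sum()/m.sum()
    b=minimize(f,[.4755,.2325],method='Nelder-Mead',options=dict(initial_simplex=[[.4755,.2325],[.480,.2325],[.4755,.237]],xatol=1e-5))
    print(z1,b.x.round(4),b.fun.round(3),'fixed at slot',round(f([.4758,.2334]),3))
E
python3 fit3.py
```

```text
t 15.1 pos [0.4992 0.1435 0.1205] shift cm [ 2.66 -0.81 -0.14] twist 0.55 tilt [-1.    -0.006  0.007] F [-0.96  0.57  0.11] M [-0.07 -0.07 -0.01] w 0.7 q [ 0.14  0.45 -0.67  2.    0.39  0.82 -0.49]
0.104 [0.4756 0.2298] 0.261 fixed at slot 0.307
0.106 [0.4766 0.2287] 0.255 fixed at slot 0.306
0.108 [0.4776 0.2285] 0.256 fixed at slot 0.311
0.11 [0.4778 0.2282] 0.262 fixed at slot 0.321
0.112 [0.4791 0.2268] 0.28 fixed at slot 0.345
0.114 [0.4789 0.227 ] 0.294 fixed at slot 0.371
0.116 [0.4795 0.2258] 0.325 fixed at slot 0.403
0.12 [0.4809 0.2239] 0.38 fixed at slot 0.457
```

Emit:
{"method": "move_arm", "body": {
  "hand": [0,0,0,0,0],
  "translation": [
    [0,-0.7,-0.1],
    [0,0,0],
    [1,0,0],
    [1,0,0],
    [0,0,0]
  ],
  "twist": [0.5,0,0,0,0]
}}

```text
time_s: 15.7
ee_pos: [0.5038, 0.1364, 0.1038]
tcp_rot: [[0.016, -0.251, 0.968], [-0.003, 0.968, 0.251], [-1.0, -0.007, 0.015]]
ft_force: [0.2, -0.2, -1.2]
gripper_width: 0.002
```

```bash
python3 to.py .5002 .1352 .083 .255
```

```text
t 15.7 pos [0.5038 0.1364 0.1038] shift cm [ 2.07 -0.01 -0.41] twist -0.09 tilt [-1.    -0.007  0.015] F [ 0.16 -0.22 -1.24] M [-0.02 -0.07 -0.03] w 0.2 q [ 0.14  0.47 -0.65  2.01  0.42  0.78 -0.51]
```

Emit:
{"method": "move_arm", "body": {
  "hand": [0,0,0,0],
  "translation": [
    [0,0,-0.3],
    [0.5,0,0],
    [0.5,0,0],
    [0.2,0,0]
  ],
  "twist": [0,0,0,0]
}}

```text
time_s: 16.1
ee_pos: [0.5009, 0.1358, 0.0909]
tcp_rot: [[0.016, -0.251, 0.968], [-0.003, 0.968, 0.251], [-1.0, -0.007, 0.015]]
ft_force: [-2.0, -0.8, 2.6]
gripper_width: 0.004
```

```bash
python3 to.py .5002 .1352 .083 .255
```

```text
t 16.1 pos [0.5009 0.1358 0.0909] shift cm [ 0.79 -0.04 -0.09] twist -0.08 tilt [-1.    -0.007  0.015] F [-1.97 -0.83  2.64] M [-0.07  0.04  0.04] w 0.4 q [ 0.13  0.49 -0.64  2.02  0.44  0.75 -0.53]
```

Contact (2.6 N at about 2 mm of travel, as expected). Pressing on.

Emit:
{"method": "move_arm", "body": {
  "hand": [0,0,0,0],
  "translation": [
    [0.3,0,0],
    [0.3,0,0],
    [0.2,0,0],
    [0.1,0,0]
  ],
  "twist": [0,0,0,0]
}}

```text
time_s: 16.5
ee_pos: [0.501, 0.1359, 0.0816]
tcp_rot: [[0.016, -0.251, 0.968], [-0.003, 0.968, 0.251], [-1.0, -0.007, 0.015]]
ft_force: [-2.7, -0.8, 5.5]
gripper_width: 0.006
```

```bash
python3 to.py .5002 .1352 .083 .255
```

```text
t 16.5 pos [0.501  0.1359 0.0816] shift cm [-0.14 -0.05 -0.09] twist -0.07 tilt [-1.    -0.007  0.015] F [-2.69 -0.78  5.46] M [-0.17  0.29  0.02] w 0.5 q [ 0.12  0.5  -0.63  2.03  0.45  0.74 -0.54]
```

Emit:
{"method": "move_arm", "body": {
  "hand": [0,0,0,0,0,0],
  "translation": [
    [-0.1,0,0],
    [0,0,0],
    [0.05,0,0],
    [0.05,0,0],
    [0.05,0,0],
    [0.05,0,0]
  ],
  "twist": [0,0,0,0,0,0]
}}

```text
time_s: 17.1
ee_pos: [0.5009, 0.1359, 0.0815]
tcp_rot: [[0.016, -0.251, 0.968], [-0.004, 0.968, 0.251], [-1.0, -0.008, 0.015]]
ft_force: [-1.5, -0.6, 5.2]
gripper_width: 0.008
```

```bash
for i in 1 2 3; do python3 to.py .5002 .1352 .083 .255; python3 -c "
from h import *
for i in range(4): b=snap('scene','s4.png')
cv2.imwrite('pics/g4.png',cv2.resize(b['color'][85:185,225:305,::-1],(480,600),interpolation=cv2.INTER_CUBIC))"; done; python3 to.py .5002 .1352 .083 .255
```

```text
t 17.1 pos [0.5009 0.1359 0.0815] shift cm [-0.16 -0.05 -0.09] twist -0.07 tilt [-1.    -0.008  0.015] F [-1.51 -0.61  5.17] M [-0.21  0.3  -0.03] w 0.7 q [ 0.12  0.5  -0.63  2.03  0.45  0.74 -0.54]
t 17.3 pos [0.5009 0.1359 0.0815] shift cm [-0.15 -0.05 -0.09] twist -0.07 tilt [-1.    -0.008  0.015] F [-1.69 -0.12  4.44] M [-0.2   0.35  0.04] w 0.3 q [ 0.12  0.5  -0.63  2.03  0.45  0.74 -0.54]
t 17.5 pos [0.5009 0.1358 0.0815] shift cm [-0.15 -0.05 -0.09] twist -0.07 tilt [-1.    -0.008  0.015] F [-2.23 -0.14  5.85] M [-0.23  0.32 -0.05] w 0.7 q [ 0.12  0.5  -0.63  2.03  0.45  0.74 -0.54]
t 17.7 pos [0.5009 0.1359 0.0815] shift cm [-0.15 -0.05 -0.09] twist -0.06 tilt [-1.    -0.008  0.015] F [-2.14 -0.87  5.14] M [-0.18  0.37 -0.03] w 0.2 q [ 0.12  0.5  -0.63  2.03  0.45  0.74 -0.54]
```

View pics/g4.png

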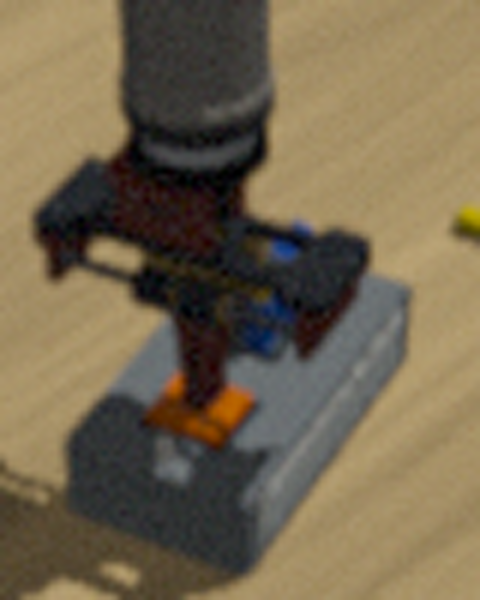

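The picture shows the fingertips on the key at about (205,400), with the key's top about level with the post at (175,460). The blue pack stands behind, untouched. The readings are steady, so I'm handing in.

```bash
python3 -c "
from h import *
print(manip.hand_in())"; python3 to.py .5002 .1352 .083 .255
```

```text
the job is handed in; nothing more can be done
None
the job is handed in; nothing more can be done
```

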